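Bolt the scissors chest shut after the craft session

ROBOT

A 6-joint arm with a two-finger parallel gripper is mounted at the origin on the work surface. World frame = base frame: x ahead of the robot, y to its left, z up, the work surface at z = 0. Lengths are in m, angles in degrees, forces in N, time in s.
With the tool pointing down it reaches from about 0.4 to 0.825 m from the base axis. Payload 7 kg.
Tool frame: the origin (TCP) lies midway between the tips of the shut fingers; the grasp point (between the pads) lies r.hold_point_z behind it (r.hold_point_z is the distance from the TCP to the grasp point, in m); z points along the fingers, x is the direction in which the jaws open and shut, and the axes are right-handed (so a half turn about z gives the same grasp; the last joint's range is limited). The gripper opens to 88 mm and grips with 3 to 60 N. Pads are 19 mm wide; open, the fingers measure 130 mm over their backs; the gripper's body (78 mm by 193 mm) begins 47 mm behind the grasp point.
Start: joints at [81.71, 20.546, 0.682, 0, -70.136, -16.507], TCP at [0.283, 0.613, 0.227] pointing down, gripper open.
Joint ranges: [-176.03, 176.03], [-82.01, 121.73], [-58.28, 71.71], [-173.87, 95.51], [-174.79, -0.11], [-173.66, 173.66]. Speed limits (degrees/s): [136.94, 136.94, 172.46, 180, 180, 180].

INTERFACE

Orientations are given as [roll, pitch, yaw] about the fixed x, y, z axes, in that order (R = Rz(yaw) Ry(pitch) Rx(roll)).
In Python, from plant import get_state, viewer, close_job, r gives the robot as it stands.
- The arm moves only by the tool apply_moves, never from a script. Its argument "plan" is a list of rows, each a list of 3 entries, a list of its own where there are three numbers: the closure in counts, from 0 (fully open) to 255 (shut), then the shift along the tool's x, y, z in units of 50 mm (1.0 is 50 mm), then the turn about the tool's z in units of 6 degrees (1.0 is 6 degrees). A call has 1 to 12 rows; each row shifts and turns the commanded pose from where the row before left it, along the tool's axes as they then stand; what a row does not reach is not made up. A row lasts 1/8 s, in which the tool goes at most 62.5 mm and 10.7 degrees, less where a joint would pass 70% of its speed; a pose out of reach is approached as far as the arm can. A call is refused whole if a number of a shift passes 1 or a number of a turn 1, either way. A call with a gripper value outside its range is refused whole. The fingers move at their own pace and stop on an object; "squeeze" is the grip in N (left out, the last holds). Time passes only in rows, so rows that do not move let the fingers close. It gives the time, the measured TCP pose, the force and the opening at its end, in the units of the state.
- get_state(): the state, without advancing time (a new reading comes with each control period).
- viewer.capture(name): name is "scene" or "top"; returns a dict with "frame" (384x512x3 uint8, blue, green, red), "K" (3x3 intrinsics, pixels), "R" (3x3) and "t" (3): a world point X has camera coordinates R X + t. Camera axes: x right, y down, z forward; pixel columns grow to the right and rows downward; lengths in m; the calibration is good to about 2 mm. A picture is of the moment at which its call begins. There is no depth.
- close_job(): hands the job in, once; it reports no verdict.
The state is a dict: "time_s": time; "joints": joint angles; "qd": joint speeds; "joint_torque": joint torques, N m; "tcp_pos": TCP position; "eef_rot": TCP orientation; "contact_force": force on the tool from outside, world axes, zero at the start; "moment": the same for the moment, N m; "gripper_width": finger opening in m.
Only numpy, scipy, OpenCV 4.12 (cv2) and the standard library are available. Lean on these libraries where they do the work, as an engineer would, in place of code of your own. Each camera call takes 0.05 s, during which the arm holds its last target.

TASK

Lock up the scissors chest: press its half-open lid down until it is fully shut, then push the upright knob of the barrel bolt along the slot until the bolt is fully home through the keeper on the lid, and push the knob over into the notch until it lies down against its stop. Do it all with the tips or outsides of the fingers: do not take the knob between the fingers and do not lift the lid any further open. Leave the craft things on the table and on the chest where they are.

Things in the scene. Friction and masses are not known exactly. Their poses are not given: they have to be found in the camera images.
- chest: Plywood chest fixed to the table, 260 (its x) by 420 mm (its y), top 100 mm above the table; place and yaw vary. Origin: centre of the underside, z up, +x from its front (robot side) to its back, +y to its left. Its top is a fixed deck (y -210 to -49 mm) carrying a barrel bolt of dark and bright steel, and a hinged lid (y -46 to +208 mm).
- slot_corner (a point): Point on the bolt's axis under the corner of the slot: chest x -65, y -100 mm, 116 mm above the table; axes as the chest's. The bolt lies along y in a fixed barrel 26 mm thick (y from -82 to +20 mm of this point, top 129 mm above the table). Its L-shaped slot runs along the barrel's top, then at the corner, the +y end, turns down the back (+x) side as a notch.
- keeper (a point): Centre of the opening of the keeper, a dark steel loop on the lid that the bolt's 14 mm round end passes through; with the lid shut at chest x -65, y -35 mm, 116 mm above the table. The loop is 44 mm (x) by 20 mm (y), its top 130 mm above the table. It moves with the lid.
- lid (a joint): Angle of the lid about its hinge along the chest's back top edge (chest x +125 mm, 100 mm above the table): 0 is shut, its top level with the deck; grows as the front edge rises, 0.25 to 0.5 rad at the start. A 12 mm board, 0.5 kg, 253 mm from hinge to front edge. The hinge is stiff: the lid stays at any angle, goes down under 1 to 3 N on its front part, and must be pressed until it stops.
- lid_press (a point): A free spot on the lid's top surface, 195 mm from the hinge; at chest x -70, y +26 mm, 100 mm above the table when shut. Moves with the lid; z is the lid's upward normal. A steel bow handle, 88 mm long along y and 28 mm high, stands on the lid at chest x -93 mm, y +72 to +160 mm.
- bolt (a joint): How far the bolt has slid towards chest +y, in m: 0 is drawn back, 0.060 is fully home at the corner of the slot (stop); 0 to 0.02 at the start. About 2 to 3 N moves it and it stays where it is left. Unless the lid is shut it cannot pass into the keeper. The knob's pin stands at chest y -160 mm plus this value.
- handle (a joint): Turn of the knob and its pin about the bolt's axis: 0 is upright, as at the start; grows as the knob goes over to the chest's back (+x) and down, to 1.48 rad where it lies almost level against its stop. It turns freely only with the bolt within 2 mm of home. About 1.5 N across the pin at the knob turns it (a fingertip grips the knob, so follow its arc); it stays where it is left.
- knob (a point): Centre of the steel ball knob, 18 mm across, on the end of a 7 mm pin, 44 mm from the bolt's axis: 160 mm above the table when upright, 120 mm when turned down (then 44 mm behind the axis). Its z axis points out along the pin, its y axis is the chest's y.
- scissors: Pair of blue-handled craft scissors lying flat, about 190 mm long, in front of the chest. Leave alone. Origin: underside at the pivot, +x to the tips.
- pen: White marker pen with a brown cap, 130 mm long, lying left of the chest. Leave alone. Origin: centre of the underside.
- bead_jar: Small amber glass jar with a white lid, 46 mm across, 60 mm tall, standing on the chest's deck behind the bolt. Leave alone. Origin: centre of the underside.
- slice_a: Round slice of branch wood, 56 mm across, 10 mm thick, lying on the chest's deck behind the bolt. Leave alone. Origin: centre of the underside.
- slice_b: Round slice of branch wood, 64 mm across, 11 mm thick, in front of the chest. Leave alone. Origin: centre of the underside.
- slice_c: Round slice of branch wood, 50 mm across, 9 mm thick, lying on the table. Leave alone. Origin: centre of the underside.
- pen_cup: Clear beaker of pens, 76 mm across, 140 mm tall with the pens. Leave alone. Origin: centre of the underside.
- twine: Spool of twine, 64 mm across, 70 mm tall. Leave alone. Origin: centre of the underside.
- glue: White glue bottle, 48 mm across, 130 mm tall. Leave alone. Origin: centre of the underside.

How it is judged (in metres and radians):
On the way, in this order (a step that is already met when the one before it is completed fails the run):
1. the lid is pressed shut (value of joint lid below 0.02 rad), for 0.1 s.
2. the bolt is pushed fully home through the keeper of the shut lid (value of joint lid below 0.02 rad and value of joint bolt above 0.055 m), for 0.1 s.
3. the knob is turned down into the notch (all of step 2 and value of joint handle above 1.3 rad), for 0.1 s.
At the end, for the whole second after the job is handed in: The lid is shut (within 0.02 rad), the bolt is home (within 5 mm of its 60 mm stop), the knob lies in the notch (turned at least 1.3 of 1.48 rad), and everything is at rest (all of step 3 and linear speed of each of scissors, pen, bead_jar, slice_a, slice_b, slice_c, pen_cup, twine, glue below 0.02 m/s and velocity of joint each of lid, handle below 0.05 rad/s); the robot touches nothing.
It fails at once if the knob is taken between the fingers (x of the grasp point in the frame of knob between -0.009 and 0.009 m and y of the grasp point in the frame of knob between -0.009 and 0.009 m and z of the grasp point in the frame of knob between -0.03 and 0.022 m).
It fails at once if the lid is lifted further open than it stood (value of joint lid above 0.6 rad).
It fails at once if a craft thing on the table or chest is moved more than 25 mm (distance of any of scissors, pen, bead_jar, slice_a, slice_b, slice_c, pen_cup, twine, glue from where it was at the start of the episode above 0.025 m).
It also fails if it takes over 51 s, if anything falls off the work surface, if the arm or the gripper's body presses on something with over 40 N, if the wrist force passes 120 N, or if a joint passes its speed limit or range.

## Working session

There is one attempt and no reset: what is moved stays moved. The work goes in short steps, Python scripts to look and compute and a tool call to move; the robot and the scene stay as the last step left them, time stands still between calls to the robot, and variables do not carry over. Pictures are saved under pics/ and viewed, and the job is handed in when it is done.

Besides the shell and the picture viewer there is one more tool, called after ">>>" as name(argument=value, ...), one argument or row to a line, values as JSON. apply_moves: Moves the arm, as the interface text tells. Its arguments: {"type":"object","properties":{"plan":{"type":"array","items":{"type":"array"}},"squeeze":{"type":"number"}},"required":["plan"]}

```bash
mkdir -p pics; ls
python3 - <<'E'
from plant import get_state, viewer, r
import cv2,pickle
print(get_state(), r.hold_point_z)
for n in("scene","top"):
    c=viewer.capture(n); cv2.imwrite(f"pics/{n}0.png",c["frame"]); pickle.dump(c,open(f"{n}0.pkl","wb"))
    print(n,c["K"],c["R"],c["t"])
E
```

```text
pics
{'time_s': 0.0, 'joints': array([ 8.17115874e+01,  2.05917201e+01,  6.33355552e-01, -2.05734849e-02,
       -7.01356726e+01, -1.65060526e+01]), 'qd': array([-0.04641315,  0.03879409,  0.0332576 , -0.06615032,  0.013524  ,
       -0.06106413]), 'joint_torque': array([ 1.38869789e-03, -5.82719314e+01,  2.93048644e+01,  6.99741885e+00,
        6.85591658e-03, -1.58814692e-04]), 'tcp_pos': array([0.28289592, 0.61231367, 0.22561487]), 'eef_rot': array([-1.79991823e+02, -9.56571950e-02, -1.14801479e+02]), 'contact_force': array([ 0.06073981, -0.37781915,  0.16636299]), 'moment': array([ 0.02784215, -0.05389046, -0.03338419]), 'gripper_width': 0.08753829451816786} 0.0188
scene [[433.8212929    0.         252.18235899]
 [  0.         433.8212929  189.74242601]
 [  0.           0.           1.        ]] [[-0.40347634  0.91498159  0.0039402 ]
 [ 0.76096291  0.33794422 -0.55383134]
 [-0.50807705 -0.22045949 -0.83261955]] [ 0.20150669 -0.29627363  1.6665378 ]
top [[467.35798056   0.         258.05050556]
 [  0.         467.35798056 186.92476263]
 [  0.           0.           1.        ]] [[ 0.02538616 -0.99960685  0.01190327]
 [-0.98617693 -0.02699184 -0.1634824 ]
 [ 0.16373942 -0.00758854 -0.98647444]] [-0.02080379  0.49498681  1.38209962]
```

View pics/scene0.png

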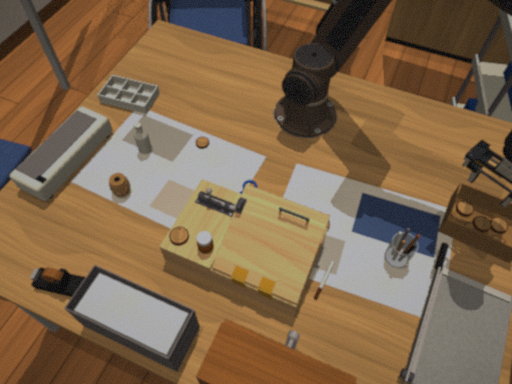

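View pics/top0.png

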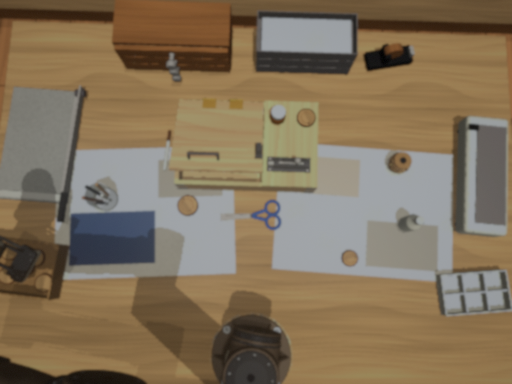

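Run:
```python
import cv2
a=cv2.imread("pics/top0.png")[85:205,155:335]; cv2.imwrite("pics/topz.png",cv2.resize(a,None,fx=4.4,fy=4.4,interpolation=cv2.INTER_CUBIC))
a=cv2.imread("pics/scene0.png")[170:320,150:340]; cv2.imwrite("pics/scenez.png",cv2.resize(a,None,fx=4,fy=4,interpolation=cv2.INTER_CUBIC))
```

```text
(no output)
```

View pics/topz.png

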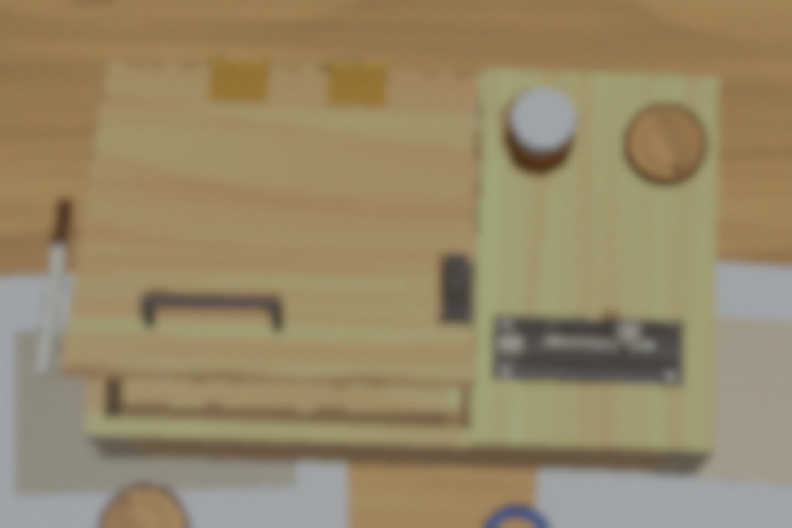

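View pics/scenez.png

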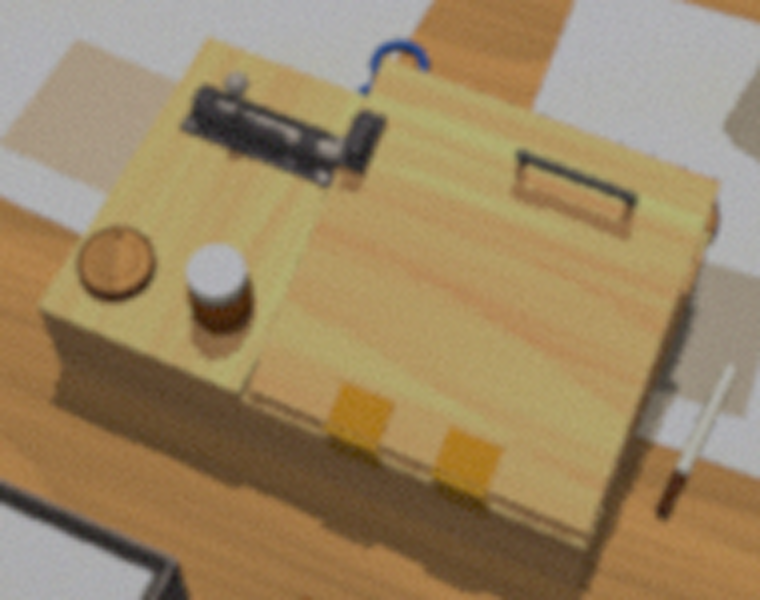

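```bash
cat > h.py <<'E'
import numpy as np,pickle
def load(n): return pickle.load(open(n+".pkl","rb"))
def ray(c,u,v):
    R=np.array(c["R"]);t=np.array(c["t"]);K=np.array(c["K"])
    return -R.T@t, R.T@np.linalg.inv(K)@np.array([u,v,1.])
def plane(c,u,v,z):
    o,d=ray(c,u,v); return o+d*(z-o[2])/d[2]
def tri(c1,p1,c2,p2):
    o1,d1=ray(c1,*p1);o2,d2=ray(c2,*p2)
    s=np.linalg.lstsq(np.c_[d1,-d2],o2-o1,rcond=None)[0]
    a=o1+s[0]*d1;b=o2+s[1]*d2
    return (a+b)/2,np.linalg.norm(a-b)
def proj(c,X):
    q=np.array(c["K"])@(np.array(c["R"])@np.asarray(X,float)+c["t"]); return q[:2]/q[2]
E
python3 - <<'E'
from h import *
T=load("top0");S=load("scene0")
t=lambda x,y:(155+(x+.5)/4.4-.5,85+(y+.5)/4.4-.5)
s=lambda x,y:(150+(x+.5)/4-.5,170+(y+.5)/4-.5)
for n,c,p in [("RB",T,t(719,76)),("RF",T,t(713,453)),("MB",T,t(477,70)),("LF",T,t(87,436)),("RB s",S,s(42,308)),("RF s",S,s(208,40)),("MB s",S,s(243,390)),("LBs",S,s(590,545))]:
    print(n,plane(c,*p,0.1))
print("knob",tri(T,t(629,331),S,s(236,82)))
print("lid FL",tri(T,t(62,370),S,s(718,182)))
print("lid FR",tri(T,t(478,380),S,s(385,62)))
E
```

```text
RB [ 0.75002655 -0.18127493  0.1       ]
RF [ 0.48832609 -0.17843389  0.1       ]
MB [ 0.74940055 -0.01555656  0.1       ]
LF [0.48838442 0.2366291  0.1       ]
RB s [ 0.75365265 -0.17569445  0.1       ]
RF s [ 0.49805734 -0.17538743  0.1       ]
MB s [ 0.75170262 -0.01609075  0.1       ]
LBs [0.75709677 0.24284253 0.1       ]
knob (array([ 0.55652517, -0.11613507,  0.15688995]), np.float64(0.0005827070628702632))
lid FL (array([0.51438317, 0.23794183, 0.19080255]), np.float64(0.001349633579169309))
lid FR (array([ 0.5149093 , -0.01701904,  0.18689395]), np.float64(0.005775248427605077))
```

>>> apply_moves(
  plan=[
    [255,[0,0,-0.05],1],
    [255,[0,0,-0.05],1],
    [255,[0,0,-0.05],1],
    [255,[0,0,-0.05],1],
    [255,[0,0,-0.05],1],
    [255,[0,0,-0.05],1],
    [255,[0,0,-0.05],1],
    [255,[0,0,-0.05],1],
    [255,[0,0,-0.05],1],
    [255,[0,0,-0.05],1],
    [255,[0,0,-0.05],0.87],
  ],
  squeeze=20,
)

```text
time_s: 1.48
tcp_pos: [0.283, 0.6125, 0.2536]
eef_rot: [-179.9, -0.0, 179.8]
contact_force: [-0.3, 0.4, -0.5]
gripper_width: 0.0003
```

Run:
```python
from h import *
import cv2
T=load("top0");S=load("scene0")
C=np.array([.621,.031,0])
P={"corner":(-65,-100,116),"bar0":(-65,-182,129),"bar1":(-65,-80,129),"RF":(-130,-210,100),"RB":(130,-210,100),"LF":(-130,210,100),"knob":(-65,-147,160),"DB":(130,-49,100)}
for n,c in(("top",T),("scene",S)):
    im=cv2.imread(f"pics/{n}0.png"); x0,y0,w,h=(155,85,180,120) if n=="top" else (150,170,190,150)
    im=cv2.resize(im[y0:y0+h,x0:x0+w],None,fx=4,fy=4,interpolation=cv2.INTER_CUBIC)
    for k,p in P.items():
        u,v=proj(c,C+np.array(p)/1e3); q=(int((u-x0+.5)*4),int((v-y0+.5)*4)); cv2.drawMarker(im,q,(0,0,255),0,12,1)
    cv2.imwrite(f"pics/{n}chk.png",im)
```

```text
(no output)
```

View pics/topchk.png

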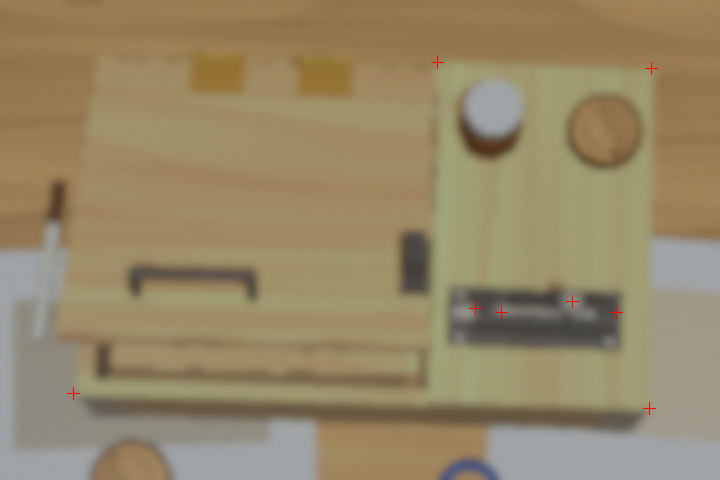

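View pics/scenechk.png

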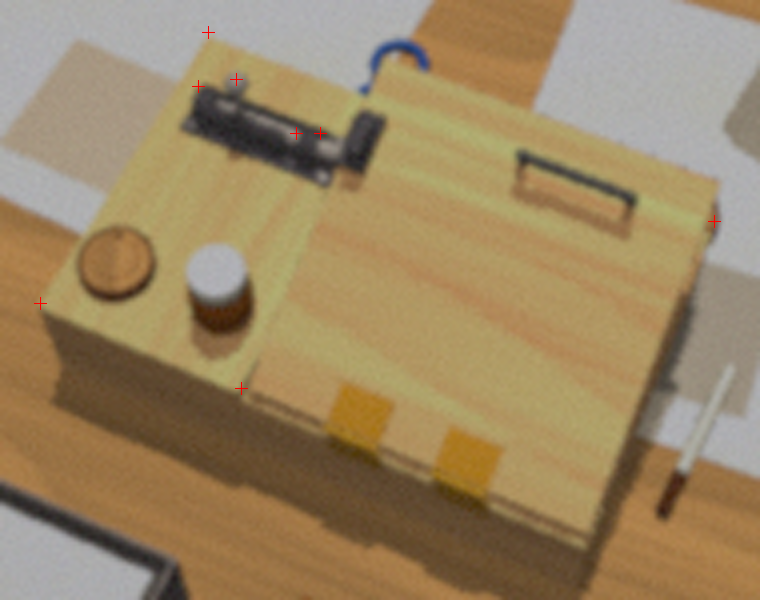

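>>> apply_moves(
  plan=[
    [255,[-0.45,-0.92,0],0],
    [255,[-0.45,-0.92,0],0],
    [255,[-0.45,-0.92,0],0],
    [255,[-0.45,-0.92,0],0],
    [255,[-0.45,-0.92,0],0],
    [255,[-0.45,-0.92,0],0],
    [255,[-0.45,-0.92,0],0],
    [255,[-0.45,-0.92,0],0],
    [255,[-0.45,-0.92,0],0],
    [255,[-0.45,-0.92,0],0],
    [255,[-0.45,-0.92,0],0],
    [255,[-0.4,-0.9,0],0],
  ],
)

```text
time_s: 2.98
tcp_pos: [0.5508, 0.06, 0.2538]
eef_rot: [-180.0, -0.0, 180.0]
contact_force: [0.8, 1.2, 0.6]
gripper_width: 0.0003
```

>>> apply_moves(
  plan=[
    [255,[0,-0.05,0.4],0],
    [255,[0,0,0.4],0],
    [255,[0,0,0.2],0],
    [255,[0,0,0.2],0],
    [255,[0,0,0.2],0],
    [255,[0,0,0.2],0],
    [255,[0,0,0.2],0],
    [255,[0,0,0.2],0],
    [255,[0,0,0.2],0],
  ],
)

```text
time_s: 4.1
tcp_pos: [0.5504, 0.0591, 0.1434]
eef_rot: [-180.0, -0.0, 180.0]
contact_force: [-0.5, -0.1, 2.2]
gripper_width: 0.0004
```

>>> apply_moves(
  plan=[
    [255,[0,0,0.2],0],
    [255,[0,0,0.2],0],
    [255,[0,0,0.2],0],
    [255,[0,0,0.1],0],
    [255,[0,0,0.1],0],
    [255,[0,0,0],0],
  ],
)

```text
time_s: 4.85
tcp_pos: [0.5504, 0.0591, 0.1037]
eef_rot: [-180.0, -0.0, 180.0]
contact_force: [0.9, 0.1, 0.4]
gripper_width: 0.0006
```

>>> apply_moves(
  plan=[
    [255,[0,0,0.05],0],
    [255,[0,0,0.05],0],
    [255,[0,0,0],0],
  ],
)

```text
time_s: 5.22
tcp_pos: [0.5508, 0.0592, 0.1002]
eef_rot: [180.0, 0.1, -180.0]
contact_force: [-4.1, 0.5, 9.2]
gripper_width: 0.0003
```

>>> apply_moves(
  plan=[
    [255,[0,0,0.03],0],
    [255,[0,0,0],0],
    [255,[0,0,0],0],
  ],
)

```text
time_s: 5.6
tcp_pos: [0.5509, 0.0592, 0.1001]
eef_rot: [180.0, 0.1, -180.0]
contact_force: [-8.7, 0.9, 21.3]
gripper_width: 0.0002
```

```bash
cat > look.py <<'E'
import sys,cv2,pickle
from plant import get_state, viewer
k=sys.argv[1]
o=[]
for n in("scene","top"):
    c=viewer.capture(n); pickle.dump(c,open(f"{n}{k}.pkl","wb"))
    x0,y0,w,h=(155,85,180,120) if n=="top" else (150,150,190,150)
    cv2.imwrite(f"pics/{n}{k}.png",cv2.resize(c["frame"][y0:y0+h,x0:x0+w],None,fx=4,fy=4,interpolation=cv2.INTER_CUBIC))
s=get_state();print(s["tcp_pos"],s["contact_force"],s["time_s"])
E
python3 look.py 1
```

```text
[0.55089269 0.05923716 0.10011907] [-8.8272836   0.42916738 22.37411103] 5.7
```

View pics/scene1.png

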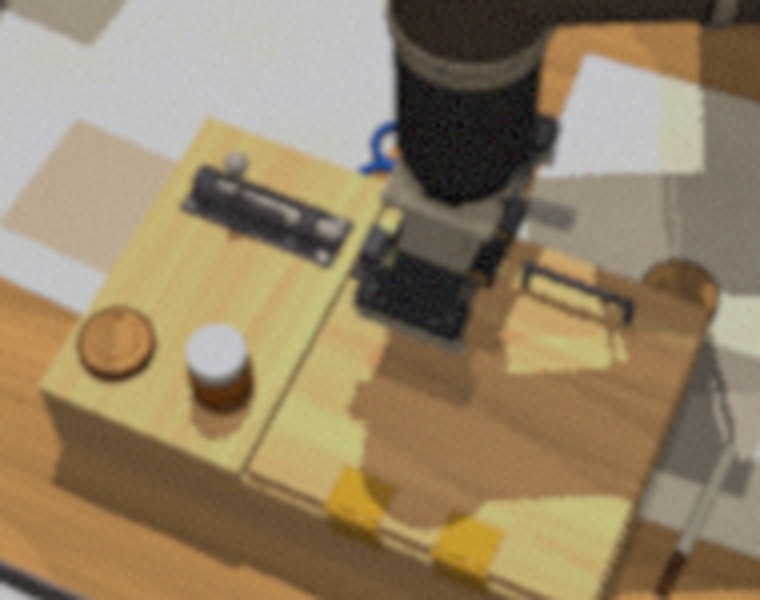

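View pics/top1.png

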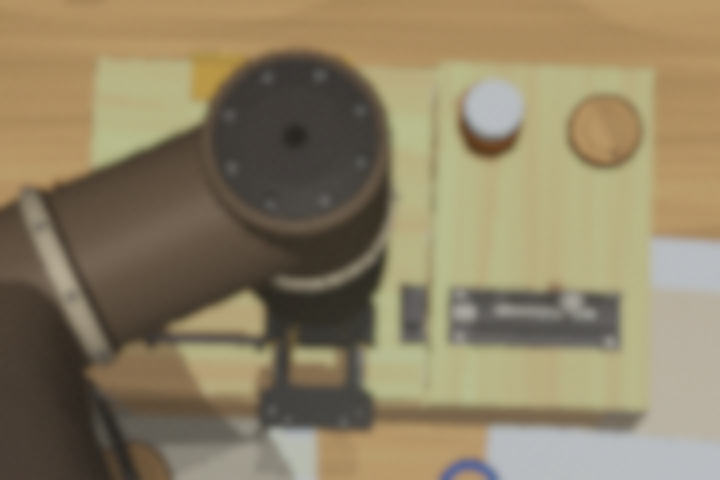

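>>> apply_moves(
  plan=[
    [255,[0,0,-0.3],0],
    [255,[0,0,-0.5],0],
    [255,[0,0,-0.8],0],
    [255,[0,0,-0.8],0],
    [255,[-0.02,-0.7,0],0],
    [255,[-0.02,-0.7,0],0],
    [255,[-0.02,-0.7,0],0],
    [255,[-0.02,-0.7,0],0],
    [255,[-0.02,-0.7,0],0],
    [255,[-0.02,-0.75,0],0],
    [255,[0,0,0],0],
  ],
)

```text
time_s: 7.08
tcp_pos: [0.5562, -0.1554, 0.2176]
eef_rot: [-180.0, -0.0, 179.8]
contact_force: [0.5, 0.9, -0.2]
gripper_width: 0.0005
```

>>> apply_moves(
  plan=[
    [255,[0,0,0.5],0],
    [255,[0,0,0.5],0],
    [255,[0,0,0.3],0],
    [255,[0,0,0.1],0],
    [255,[0,0,0],0],
  ],
)

```text
time_s: 7.7
tcp_pos: [0.5567, -0.1532, 0.1479]
eef_rot: [-180.0, 0.0, -180.0]
contact_force: [-0.3, 0.5, 0.7]
gripper_width: 0.0004
```

```bash
python3 look.py 2
```

```text
[ 0.55697033 -0.15330152  0.1484805 ] [ 0.33991919 -0.6376356   0.10175961] 7.8
```

View pics/scene2.png

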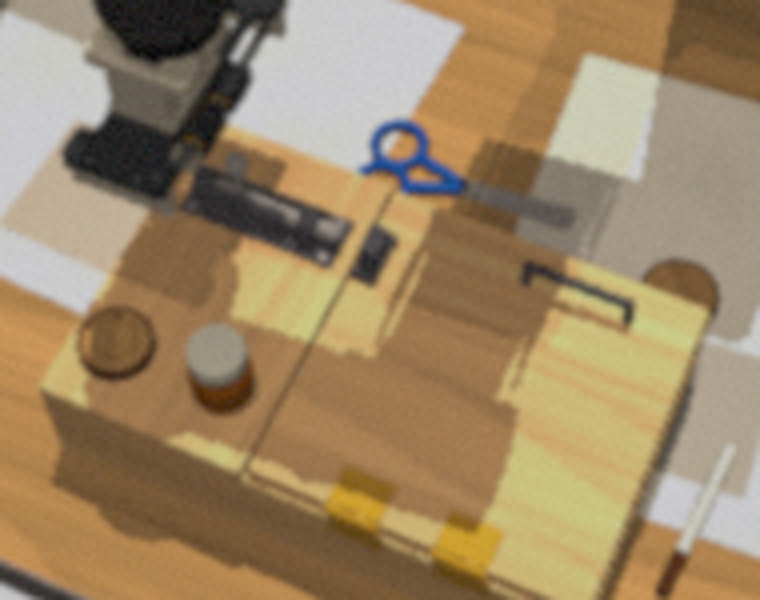

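>>> apply_moves(
  plan=[
    [255,[0,0.2,0],0],
    [255,[0,0.15,0],0],
    [255,[0,0.15,0],0],
    [255,[0,0.15,0],0],
    [255,[0,0.15,0],0],
    [255,[0,0.15,0],0],
    [255,[0,0.15,0],0],
    [255,[0,0.1,0],0],
    [255,[0,0,0],0],
  ],
)

```text
time_s: 8.93
tcp_pos: [0.5565, -0.0927, 0.1475]
eef_rot: [180.0, 0.0, -180.0]
contact_force: [-0.1, -0.9, -0.1]
gripper_width: 0.0005
```

>>> apply_moves(
  plan=[
    [255,[0,0.06,0],0],
    [255,[0,0.04,0],0],
    [255,[0,0.04,0],0],
    [255,[0,0,0],0],
  ],
)

```text
time_s: 9.43
tcp_pos: [0.5564, -0.0876, 0.1476]
eef_rot: [-179.9, -0.0, 180.0]
contact_force: [1.7, -8.5, -1.3]
gripper_width: 0.0005
```

```bash
python3 look.py 3
```

```text
[ 0.55634153 -0.08759434  0.1475957 ] [ 1.61386977 -8.64877864 -0.80933569] 9.525
```

View pics/scene3.png

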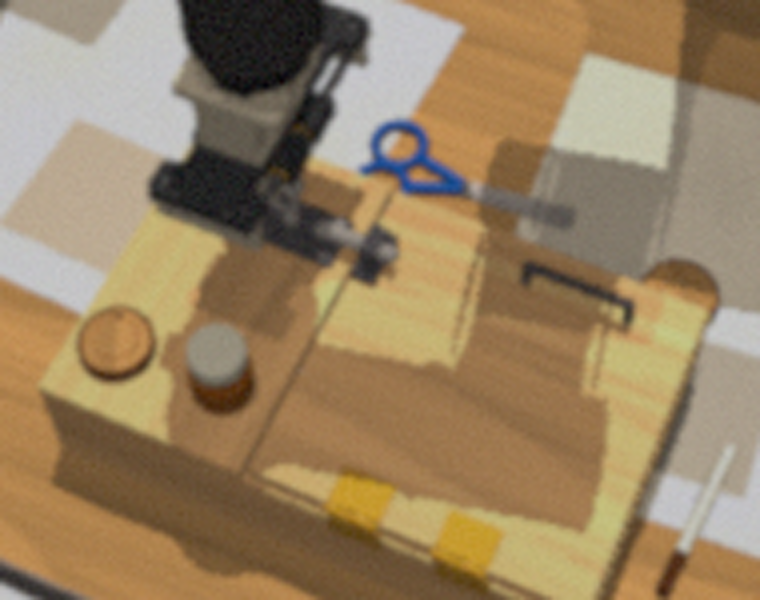

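>>> apply_moves(
  plan=[
    [255,[0,0.04,0],0],
    [255,[0,0,0],0],
  ],
)

```text
time_s: 9.78
tcp_pos: [0.5562, -0.087, 0.1477]
eef_rot: [-179.8, -0.0, 180.0]
contact_force: [3.2, -16.7, -2.5]
gripper_width: 0.0001
```

>>> apply_moves(
  plan=[
    [255,[0,-0.3,0],0],
    [255,[0.3,-0.05,0],0],
    [255,[0.6,0,-0.05],0],
    [255,[0,0.3,0],0],
    [255,[0,0.35,0],0],
    [255,[0,0,0],0],
  ],
)

```text
time_s: 10.52
tcp_pos: [0.5118, -0.0678, 0.1502]
eef_rot: [180.0, 0.0, -179.9]
contact_force: [0.4, 0.6, 0.0]
gripper_width: 0.0004
```

```bash
python3 look.py 4
```

```text
[ 0.51172651 -0.06863517  0.14995603] [-0.05891139 -0.06569491  0.07442617] 10.625
```

View pics/scene4.png

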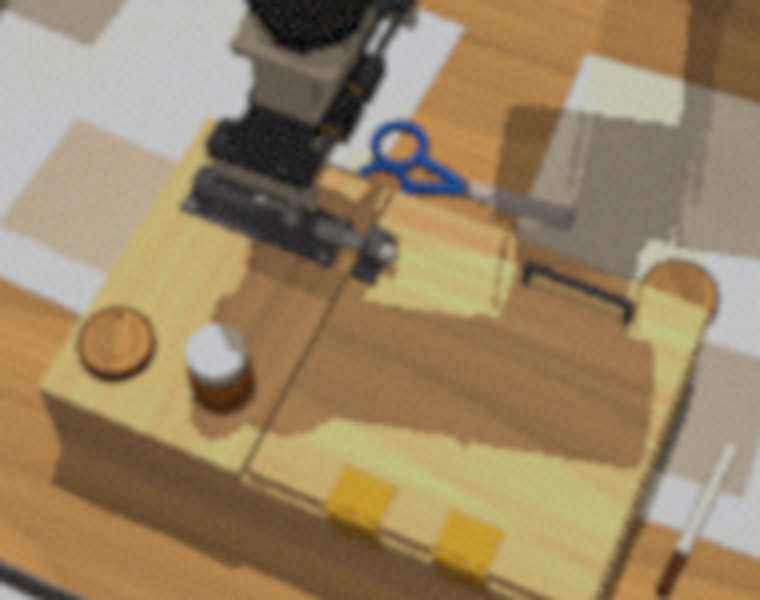

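View pics/top4.png

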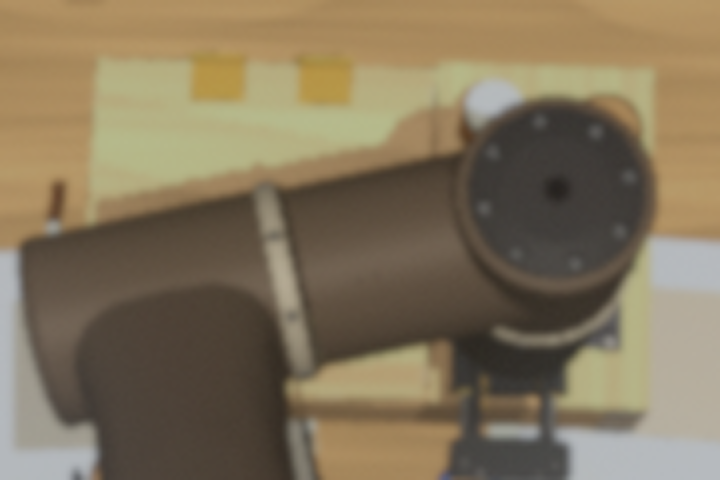

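>>> apply_moves(
  plan=[
    [255,[-0.15,0,0],0],
    [255,[-0.15,0,0],0],
    [255,[-0.08,0,0],0],
    [255,[-0.08,0,0.01],0],
    [255,[0,0,0],0],
  ],
)

```text
time_s: 11.25
tcp_pos: [0.5345, -0.0695, 0.1493]
eef_rot: [-180.0, -0.0, 180.0]
contact_force: [-1.3, 0.1, 0.2]
gripper_width: 0.0005
```

>>> apply_moves(
  plan=[
    [255,[-0.08,0,0.02],0],
    [255,[-0.07,0,0.03],0],
    [255,[-0.07,0,0.04],0],
    [255,[-0.07,0,0.05],0],
    [255,[-0.06,0,0.06],0],
    [255,[0,0,0],0],
  ],
)

```text
time_s: 12.0
tcp_pos: [0.5522, -0.0693, 0.1393]
eef_rot: [-180.0, -0.0, 180.0]
contact_force: [-0.0, -0.6, -0.2]
gripper_width: 0.0004
```

```bash
python3 look.py 5
```

```text
[ 0.55202969 -0.06934103  0.1394467 ] [-1.36964301 -0.56154203 -0.26862715] 12.1
```

View pics/scene5.png

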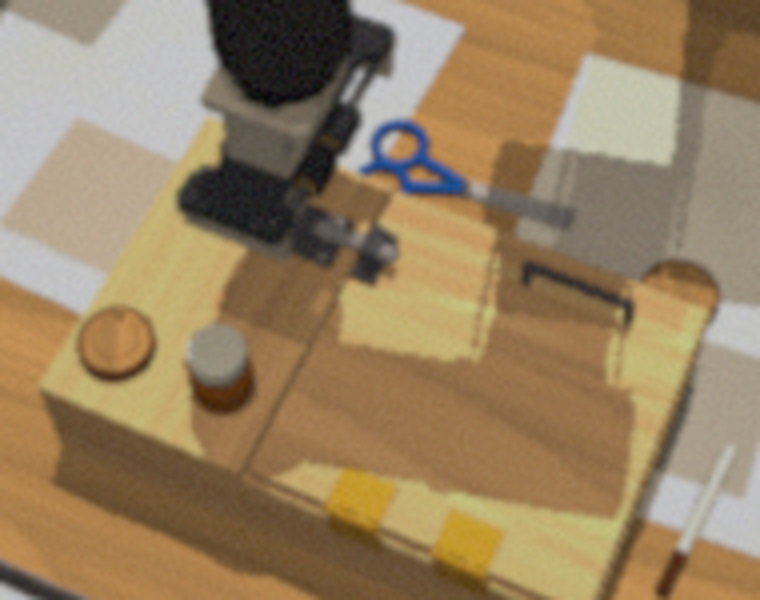

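>>> apply_moves(
  plan=[
    [255,[0.4,0,0],0],
    [255,[0.2,-0.3,-0.5],0],
    [255,[0,-0.9,-0.5],0],
    [255,[0,-0.9,-0.2],0],
    [255,[0,0,0],0],
  ],
)

```text
time_s: 12.72
tcp_pos: [0.5222, -0.1766, 0.2006]
eef_rot: [-180.0, 0.1, 179.8]
contact_force: [-0.5, 0.7, -0.4]
gripper_width: 0.0007
```

```bash
python3 look.py 6
```

```text
[ 0.52165865 -0.17464597  0.19942593] [-0.38111013 -0.18143922 -0.54651769] 12.825
```

View pics/scene6.png

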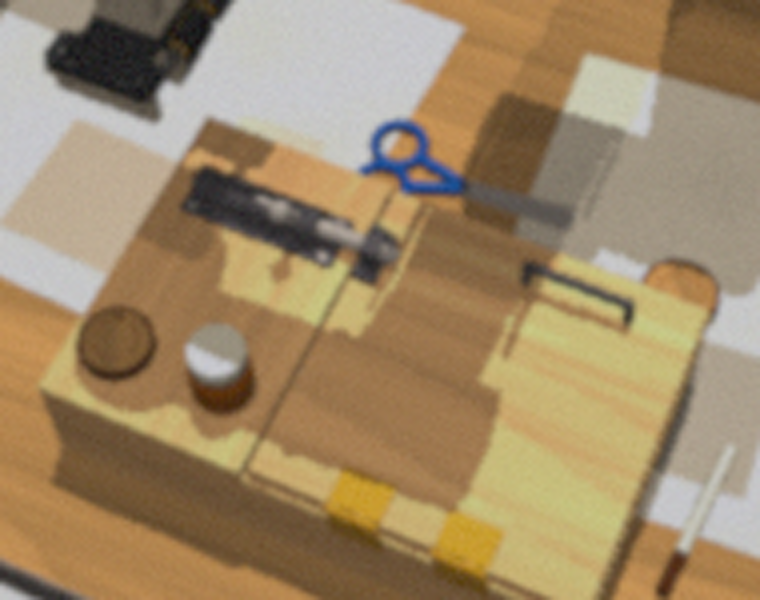

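View pics/top6.png

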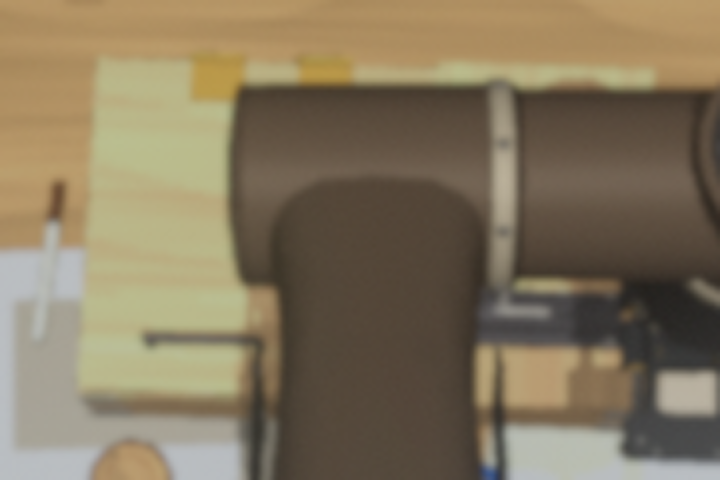

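Run:
```python
from h import *
import cv2
S=load("scene6")
for th in(0,15,30,45,60,85):
    a=np.radians(th);u,v=proj(S,[.5565+.044*np.sin(a),-.0695,.116+.044*np.cos(a)]);print(th,u,v,(u-150)*4,(v-150)*4)
cv2.imwrite("pics/s6z.png",cv2.resize(S["frame"][185:225,190:260],None,fx=11,fy=11,interpolation=cv2.INTER_CUBIC))
```

```text
0 222.71411888037926 194.91789840983924 290.85647552151704 179.67159363935696
15 221.0257766139696 198.2025679857912 284.10310645587845 192.81027194316482
30 219.50234600713205 201.8338045270063 278.0093840285282 207.33521810802517
45 218.2586683825351 205.54085184379855 273.03467353014037 222.1634073751942
60 217.38692001946077 209.04644524233075 269.5476800778431 236.185780969323
85 216.91039948345335 213.75989311035758 267.6415979338134 255.03957244143032
```

View pics/s6z.png

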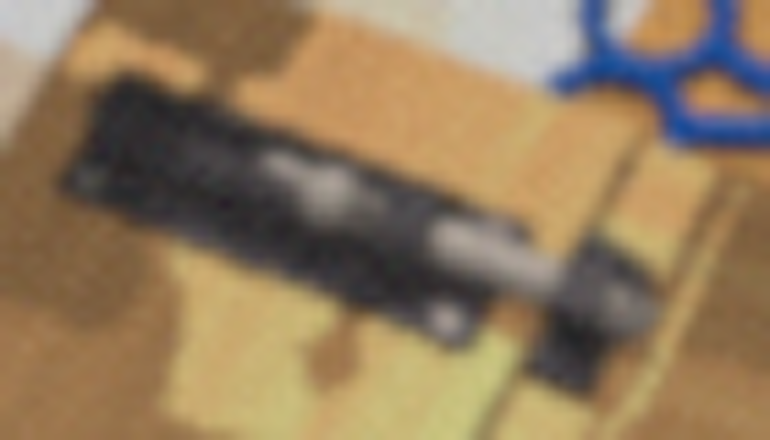

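>>> apply_moves(
  plan=[
    [255,[-0.3,0.5,0],0],
    [255,[-0.4,0.7,0],0],
    [255,[-0.3,0.6,0],0],
    [255,[-0.18,0.3,0.1],0],
    [255,[0,0,0.2],0],
    [255,[0,0,0.2],0],
    [255,[0,0,0],0],
  ],
)

```text
time_s: 13.7
tcp_pos: [0.5797, -0.07, 0.1733]
eef_rot: [-180.0, -0.1, 179.9]
contact_force: [0.4, -0.3, 0.1]
gripper_width: 0.0003
```

>>> apply_moves(
  plan=[
    [255,[0,0,0.14],0],
    [255,[0,0,0.08],0],
    [255,[-0.04,0,0.04],0],
    [255,[-0.05,0,0.04],0],
    [255,[-0.06,0,0.05],0],
    [255,[0,0,0],0],
  ],
)

```text
time_s: 14.45
tcp_pos: [0.5903, -0.0695, 0.158]
eef_rot: [-180.0, 0.2, -180.0]
contact_force: [3.3, -1.9, 4.1]
gripper_width: 0.0006
```

>>> apply_moves(
  plan=[
    [255,[-0.02,0,0.08],0],
    [255,[-0.03,0,0.1],0],
    [255,[-0.03,0,0.1],0],
    [255,[0,0,0],0],
  ],
)

```text
time_s: 14.95
tcp_pos: [0.5982, -0.0691, 0.1463]
eef_rot: [-180.0, 0.7, -179.9]
contact_force: [3.6, 0.2, 4.1]
gripper_width: 0.0003
```

>>> apply_moves(
  plan=[
    [255,[-0.02,0,0.1],0],
    [255,[-0.02,0,0.1],0],
    [255,[0,0,0.08],0],
    [255,[0,0,0.06],0],
    [255,[0,0,0],0],
  ],
)

```text
time_s: 15.58
tcp_pos: [0.5944, -0.0695, 0.1274]
eef_rot: [-180.0, 0.0, -180.0]
contact_force: [-3.1, 1.4, 14.4]
gripper_width: 0.0004
```

>>> apply_moves(
  plan=[
    [255,[0,0,0.03],0],
    [255,[0,0,0],0],
  ],
)

```text
time_s: 15.82
tcp_pos: [0.5946, -0.0696, 0.1269]
eef_rot: [-180.0, 0.1, -180.0]
contact_force: [-5.3, 1.7, 20.5]
gripper_width: 0.0004
```

>>> apply_moves(
  plan=[
    [255,[0,0,-0.3],0],
    [255,[0,0,-0.8],0],
    [255,[0,0,-0.8],0],
    [255,[0.6,-0.8,-0.3],0],
    [255,[0.6,-0.8,0],0],
    [255,[0.4,-0.8,0],0],
    [255,[0,-0.5,0],0],
    [255,[0,0,0],0],
    [255,[0,0,0],0],
  ],
)

```text
time_s: 16.95
tcp_pos: [0.5139, -0.214, 0.234]
eef_rot: [180.0, -0.1, 180.0]
contact_force: [-0.6, 0.9, 1.0]
gripper_width: 0.0005
```

```bash
python3 look.py 7
python3 - <<'E'
from h import *
import cv2
S=load("scene7")
cv2.imwrite("pics/s7z.png",cv2.resize(S["frame"][185:225,190:260],None,fx=11,fy=11,interpolation=cv2.INTER_CUBIC))
E
```

```text
[ 0.51428703 -0.21359577  0.23427214] [ 0.96197295 -0.63308267  0.51247817] 17.05
```

View pics/s7z.png

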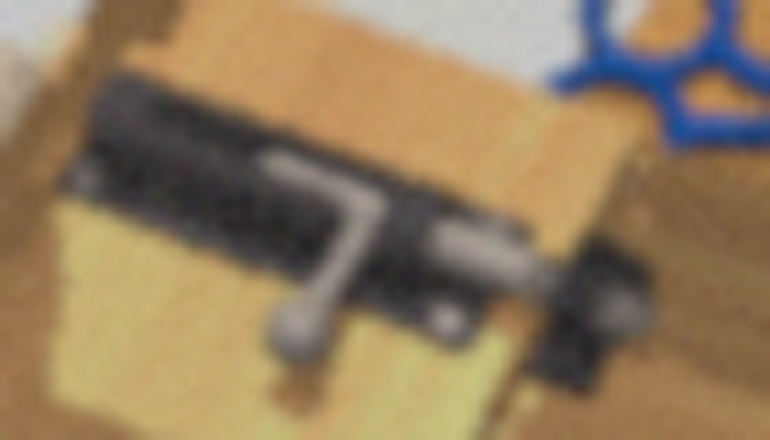

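View pics/scene7.png

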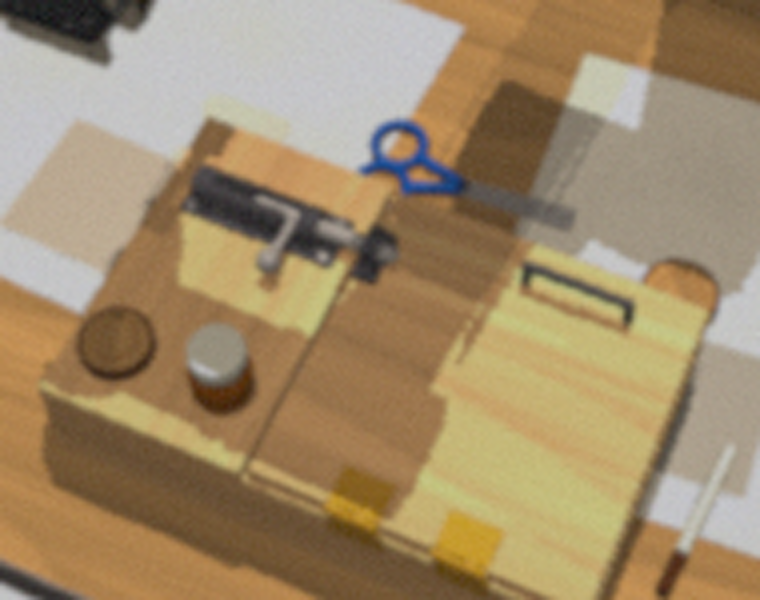

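View pics/top7.png

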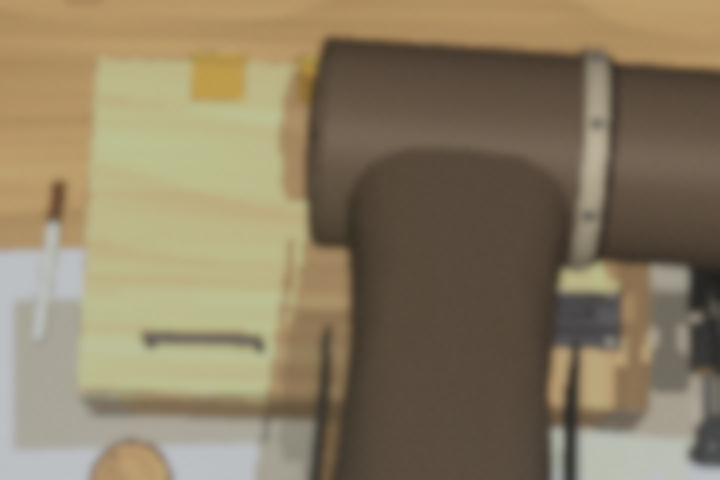

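```bash
python3 -c "
from plant import close_job
print(close_job())"
```

```text
the job is handed in; nothing more can be done
None
```

The chest is locked: the lid is shut, the bolt is home through the keeper, and the knob is turned down in the notch. I handed the job in at about 17 s of the 51 s allowed. All pushing was done with the shut fingers, using their tips or outsides.

- **Lid:** I pressed it down until it stopped. The fingertips ended at 100 mm, the height of the shut lid, with about 21 N of reaction.
- **Bolt:** I pushed the knob from behind along the slot. The finger stopped at y = -87 mm, where home was expected (-87.5 mm), at about 17 N. The picture shows the bolt end through the keeper.
- **Knob:** I pushed it over from the front to about 30°, then pressed it down along its arc. It stopped with the fingertips at 127 mm (about 129 mm expected) and about 20 N.
- **Last picture:** The knob lies at pixel (217, 215), and a knob at 85° should appear at (217, 214). The lid is level with the deck. The jar, both visible wood slices, the scissors and the pen look unmoved.

Two things were not fully checked. In the last top view the arm hid the bolt and most of the deck, so the final check of the bolt and knob rests on the scene view alone. The pen cup, twine, glue and slice_c were outside the cropped pictures I viewed, though after the first approach the arm worked only around the chest. My estimates of the chest's position from the two cameras differed by about 3 mm, with one blurred corner further off; the contacts came where expected.

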